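# Change over the sample slides

### The job

Three sample slides stand on the bench, and only one tray may be out at a time. First push the empty tray, which was left out, fully home with a fingertip; then hook a fingertip behind the lip of the tray with the round steel disc and draw it out to its stop. Do not pinch the lips or touch the two samples, leave the tray with the square block shut and everything else where it stands, and finish clear of everything.

Things in the scene. Friction and masses are not known exactly. Their poses are not given: they have to be found in the camera images.
- unit_round: Fixed base of the slide carrying the round steel disc: black, 240 x 100 mm, 20 mm high, with two steel rails and a white end block (50 mm high) at its rear. Origin on the bench, 110 mm behind the base's front edge; +x points to the end block, the tray comes out to -x (towards the robot); yaw within 0.15 rad. The slides look alike but for what lies on the tray.
- tray_round (a joint): How far the tray carrying the round steel disc is drawn out along its slide's -x, in m: 0 fully home, 0.080 at its outer stop (both hard stops). It stays where it is left; friction about 1.5 N. Fully home at the start.
- hook_round (a point): Middle of the rear (+x) face of the upright lip at the front of the tray carrying the round steel disc; moves with it, 47 mm above the bench. Lip 90 mm wide, 9 mm thick (front face 9 mm to -x of here), top 60 mm above the bench; tray plate top at 34 mm, 94 mm wide. Behind the lip 90 mm bare plate, then a 74 mm square rubber pad with 6 mm corner pins, centred 127 mm to +x of here.
- unit_square: Fixed base of the slide carrying the square steel block: black, 240 x 100 mm, 20 mm high, with two steel rails and a white end block (50 mm high) at its rear. Origin on the bench, 110 mm behind the base's front edge; +x points to the end block, the tray comes out to -x (towards the robot); yaw within 0.15 rad. The slides look alike but for what lies on the tray.
- tray_square (a joint): How far the tray carrying the square steel block is drawn out along its slide's -x, in m: 0 fully home, 0.080 at its outer stop (both hard stops). It stays where it is left; friction about 1.5 N. Fully home at the start.
- hook_square (a point): Middle of the rear (+x) face of the upright lip at the front of the tray carrying the square steel block; moves with it, 47 mm above the bench. Lip 90 mm wide, 9 mm thick (front face 9 mm to -x of here), top 60 mm above the bench; tray plate top at 34 mm, 94 mm wide. Behind the lip 90 mm bare plate, then a 74 mm square rubber pad with 6 mm corner pins, centred 127 mm to +x of here.
- unit_empty: Fixed base of the slide carrying nothing: black, 240 x 100 mm, 20 mm high, with two steel rails and a white end block (50 mm high) at its rear. Origin on the bench, 110 mm behind the base's front edge; +x points to the end block, the tray comes out to -x (towards the robot); yaw within 0.15 rad. The slides look alike but for what lies on the tray.
- tray_empty (a joint): How far the tray carrying nothing is drawn out along its slide's -x, in m: 0 fully home, 0.080 at its outer stop (both hard stops). It stays where it is left; friction about 1.5 N. Left partly out (0.035 to 0.065) at the start.
- hook_empty (a point): Middle of the rear (+x) face of the upright lip at the front of the tray carrying nothing; moves with it, 47 mm above the bench. Lip 90 mm wide, 9 mm thick (front face 9 mm to -x of here), top 60 mm above the bench; tray plate top at 34 mm, 94 mm wide. Behind the lip 90 mm bare plate, then a 74 mm square rubber pad with 6 mm corner pins, centred 127 mm to +x of here.
- disc: Loose round steel sample, 50 mm across, 12 mm high, lying on the pad of its tray; origin at the centre of its underside.
- block: Loose square steel sample, 40 x 40 mm, 14 mm high, lying on the pad of its tray; origin at the centre of its underside.
- bottle: Bystander: amber bottle, 40 mm across, 90 mm high; origin under its centre.
- jar: Bystander: clear jar, 52 mm across, 50 mm high; origin under its centre.
- fixture: Bystander: black clamping fixture 90 x 70 x 25 mm; origin under its centre.
Mind the look-alikes: they are no part of the job. Leave any purple look-alike of the disc alone.

How it is judged:
By the outcome, as a careful person would: the job done as asked, in the order asked, and still so for the second after the job is handed in, with the robot touching nothing.
It also fails if it takes over 43 s, if anything falls off the work surface, if the arm or the gripper's body presses on something with over 40 N, if the wrist force passes 120 N, or if a joint passes its speed limit or range.

### The arm

A 6-joint arm with a two-finger parallel gripper is mounted at the origin on the work surface. World frame = base frame: x ahead of the robot, y to its left, z up, the work surface at z = 0. Lengths are in m, angles in rad, forces in N, time in s.
With the tool pointing down it reaches from about 0.325 to 0.775 m from the base axis. Payload 9.3 kg.
Tool frame: the origin (TCP) lies at the centre of the arm's flange, where the gripper is bolted on; the fingertips stand 173 mm ahead of it and the grasp point (between the pads) lies arm.grip_depth ahead of it (arm.grip_depth is the distance from the TCP to the grasp point, in m); z points along the fingers, y is the direction in which the jaws open and shut (so a half turn about z gives the same grasp; the last joint's range is limited). The gripper opens to 85 mm and grips with 20 to 120 N. Pads are 22 mm wide; open, the fingers measure 114 mm over their backs; the gripper's body (76 mm by 85 mm) begins 54 mm behind the grasp point. The pads swing forward as they close: fully open they stand 13 mm farther back than shut.
Start: joints at [1.032, 0.259, 0.021, 1.334, 0, 1.418], TCP at [0.207, 0.51, 0.405] pointing down, gripper open.
Joint ranges: [-3.04, 3.04], [-0.91, 1.82], [-1.04, 1.36], [-1.92, 1.95], [-1.52, 1.45], [-3.14, 3.14]. Speed limits (rad/s): [2.22, 2.22, 2.79, 3.14, 3.14, 3.14].

### API

Orientations are given as a 3x3 rotation matrix whose columns are the frame's x, y, z axes.
In Python, from bench import arm gives the robot as it stands.
- The arm moves only by the shell command python3 -m crank 'ROWS' [FORCE]. ROWS is JSON, a list of rows, each an object of numbers: "gripper": the opening, from -1 (shut) to 1 (fully open); "dx", "dy", "dz": the shift along the world's x, y, z in mm; "turn": the turn about the world's z in degrees. A call has 1 to 10 rows; each row shifts and turns the pose as measured when the row begins; what a row does not reach is not made up. A row lasts 1/12 s, in which the tool goes at most 41.7 mm and 7.16 degrees, less where a joint would pass 70% of its speed; a pose out of reach is approached as far as the arm can. A call is refused whole if a number of a shift passes 41.7 or a number of a turn 7.16, either way. A call with a gripper value outside its range is refused whole. The fingers move at their own pace and stop on an object; FORCE is the grip in N (left out, the last holds). Time passes only in rows, so rows that do not move let the fingers close. It gives the time, the measured TCP pose, the force and the opening at its end, in the units of the state.
- arm.get_state(): the state, without advancing time (a new reading comes with each control period).
- arm.snapshot(name): name is "side" or "top"; returns a dict with "img" (420x560x3 uint8, blue, green, red), "range_z" (420x560 float32, m along the optical axis (not along the pixel's ray), 0 where there is no reading), "camera_matrix" (3x3 intrinsics, pixels), "pose" (4x4, takes a point from camera to world coordinates). Camera axes: x right, y down, z forward; pixel columns grow to the right and rows downward; lengths in m; the calibration is good to about 2 mm. A picture is of the moment at which its call begins.
- arm.sign_off(): hands the job in, once; it reports no verdict.
The state is a dict: "clock": time; "joint_positions": joint angles; "joint_vel": joint speeds; "tau": joint torques, N m; "position": TCP position; "eef_rot": TCP orientation; "wrist_force": force on the tool from outside, world axes, zero at the start; "ft_torque": the same for the moment, N m; "gripper_width": finger opening in m.
Only numpy, scipy, OpenCV 4.12 (cv2) and the standard library are available. Lean on these libraries where they do the work, as an engineer would, in place of code of your own. Each camera call takes 0.05 s, during which the arm holds its last target.

## Working session

There is one attempt and no reset: what is moved stays moved. The work goes in short steps, Python scripts to look and compute and a shell command to move; the robot and the scene stay as the last step left them, time stands still between calls to the robot, and variables do not carry over. Pictures are saved under pics/ and viewed, and the job is handed in when it is done.

```bash
mkdir -p pics; ls; python3 - <<'E'
from bench import arm
import cv2,numpy as np,pickle
d={}
for n in("top","side"):
    s=arm.snapshot(n); d[n]=s; cv2.imwrite(f"pics/{n}0.png",s["img"]); print(n,s["camera_matrix"].round(1).tolist(),s["pose"].round(3).tolist())
pickle.dump(d,open("d0.pkl","wb"))
s=arm.get_state(); print(s["clock"],s["position"],s["eef_rot"],s["gripper_width"],arm.grip_depth)
E
```

```text
pics
top [[409.4, 0.0, 270.7], [0.0, 409.4, 212.3], [0.0, 0.0, 1.0]] [[0.004, -0.983, 0.183, 0.426], [-1.0, -0.003, 0.009, -0.027], [-0.008, -0.183, -0.983, 0.981], [0.0, 0.0, 0.0, 1.0]]
side [[417.6, 0.0, 277.2], [0.0, 417.6, 209.4], [0.0, 0.0, 1.0]] [[0.999, -0.036, 0.039, 0.554], [-0.053, -0.654, 0.754, -0.893], [-0.002, -0.755, -0.655, 0.813], [0.0, 0.0, 0.0, 1.0]]
0.1 [0.20694701 0.50952879 0.40414838] [[-9.26491538e-01  3.76315099e-01 -6.13798330e-04]
 [ 3.76315551e-01  9.26491013e-01 -1.00426357e-03]
 [ 1.90759091e-04 -1.16142356e-03 -9.99999307e-01]] 0.08525581146714686 0.1547
```

View pics/top0.png

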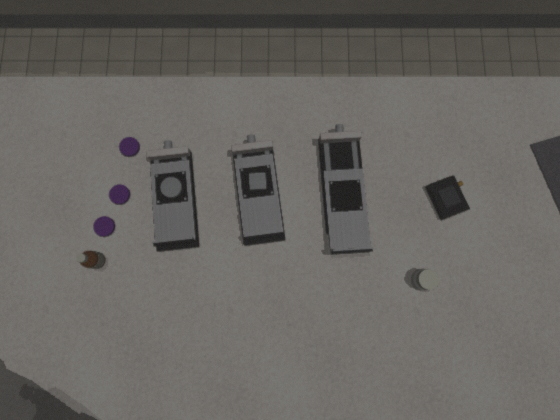

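View pics/side0.png

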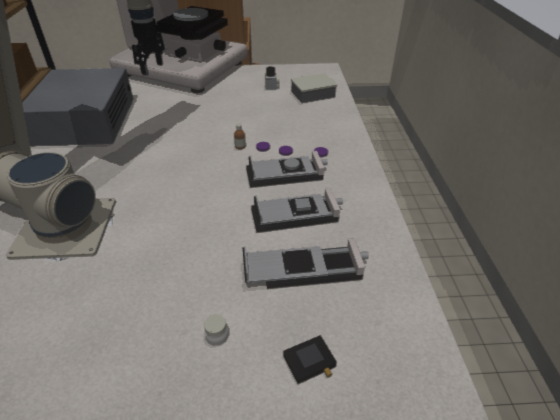

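The top view shows three slides. From left to right they carry the disc (172,187), the block (258,181) and nothing, drawn out (345,195). Purple look-alike discs lie at (129,147), (119,194) and (104,226). Next I'll measure the slides.

```bash
cat > h.py <<'E'
import numpy as np,cv2
def pts(s):
    K=s["camera_matrix"];z=s["range_z"];h,w=z.shape
    u,v=np.meshgrid(np.arange(w),np.arange(h))
    P=np.stack([(u-K[0,2])/K[0,0]*z,(v-K[1,2])/K[1,1]*z,z],-1)
    W=P@s["pose"][:3,:3].T+s["pose"][:3,3]; W[z==0]=np.nan
    return W
def ray(s,uv,h):
    K=s["camera_matrix"];d=np.array([(uv[0]-K[0,2])/K[0,0],(uv[1]-K[1,2])/K[1,1],1]);d=s["pose"][:3,:3]@d
    o=s["pose"][:3,3];return o+d*(h-o[2])/d[2]
def proj(s,p):
    c=s["pose"][:3,:3].T@(np.array(p)-s["pose"][:3,3]);q=s["camera_matrix"]@c;return q[:2]/q[2]
E
python3 - <<'E'
import pickle;from h import *
d=pickle.load(open("d0.pkl","rb"))
s=d["top"];W=pts(s)
for n,(a,b,c,e) in dict(round=(135,205,135,260),square=(225,292,130,255),empty=(310,380,120,265)).items():
    R=np.zeros(W.shape[:2],bool);R[c:e,a:b]=1
    Z=W[...,2]
    for nm,lo,hi in(("plate",.028,.04),("lip/end",.045,.07)):
        m=R&(Z>lo)&(Z<hi)
        k,l,st,ce=cv2.connectedComponentsWithStats(m.astype(np.uint8))
        for i in range(1,k):
            if st[i,4]<25: continue
            p=W[l==i]; r=cv2.minAreaRect(p[:,:2].astype(np.float32)*1000)
            print(n,nm,st[i],p.mean(0).round(4),[np.round(x,1) for x in r],p[:,0].min().round(3),p[:,0].max().round(3))
    # ground
for n,(x0,x1,y0,y1) in dict(top=(60,400,110,300),).items():
    im=s["img"][y0:y1,x0:x1]; im=cv2.convertScaleAbs(im,alpha=1.6)
    cv2.imwrite("pics/crop0.png",cv2.resize(im,None,fx=2.3,fy=2.3,interpolation=cv2.INTER_CUBIC))
E
```

```text
round plate [148 148  42  12  78] [0.7387 0.2256 0.0344] [array([738.4, 227.7]), array([14.3, 99.2]), np.float64(14.4)] 0.732 0.758
round plate [ 150  160   46   83 2696] [0.6258 0.2153 0.0326] [array([625.7, 215.7]), array([201.1,  94.7]), np.float64(6.9)] 0.53 0.731
round lip/end [146 146  42  12 276] [0.7456 0.2301 0.048 ] [array([746.9, 230.5]), array([20.7, 99.2]), np.float64(6.7)] 0.732 0.76
round lip/end [160 177  21  21 244] [0.659  0.2175 0.0468] [array([659.8, 216.9]), array([47.1, 46.3]), np.float64(45.9)] 0.635 0.684
round lip/end [153 237  40   9 192] [0.5301 0.2044 0.0552] [array([530.5, 204.8]), array([ 9.6, 90.4]), np.float64(6.7)] 0.521 0.54
square plate [232 148  41   6  70] [0.7529 0.0254 0.0344] [array([752.4,  27. ]), array([ 3. , 97.5]), np.float64(8.1)] 0.745 0.761
square plate [ 234  154   49   81 2726] [0.6423 0.0122 0.0326] [array([649.1,  13. ]), array([191.6,  94.2]), np.float64(7.8)] 0.55 0.746
square lip/end [231 140  42  12 287] [0.7607 0.0284 0.048 ] [array([761.1,  28.3]), array([18.4, 99.1]), np.float64(7.3)] 0.747 0.775
square lip/end [249 173  17  17 272] [0.6738 0.0139 0.0481] [array([674. ,  13.8]), array([39.2, 37.8]), np.float64(0.7)] 0.654 0.694
square lip/end [243 230  40  10 185] [ 0.5458 -0.0016  0.0552] [array([546.,  -1.]), array([ 9.3, 89.4]), np.float64(7.8)] 0.536 0.556
empty plate [319 136  42   7  73] [ 0.7801 -0.1789  0.034 ] [array([ 780.3, -184. ]), array([98.7, 13.3]), np.float64(86.4)] 0.776 0.79
empty plate [ 323  169   48   86 3133] [ 0.6108 -0.1964  0.0326] [array([ 607.9, -197.1]), array([201.4,  94.5]), np.float64(3.9)] 0.504 0.709
empty lip/end [320 131  42   9 276] [ 0.7878 -0.1852  0.0479] [array([ 788., -185.]), array([18.2, 98. ]), np.float64(4.2)] 0.776 0.799
empty lip/end [332 247  41   7 183] [ 0.5113 -0.2023  0.0552] [array([ 511.5, -203.6]), array([ 9.1, 90.3]), np.float64(3.8)] 0.505 0.518
```

View pics/crop0.png

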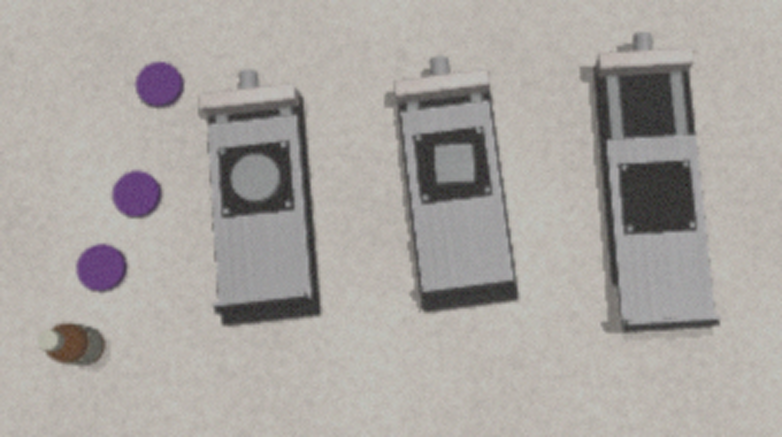

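Candidates in the top view:
- **Disc tray:** (172,187), a bright steel disc lying on a pad. This is the one I want.
- **Block tray:** (258,181).
- **Empty tray:** (345,195), drawn out about 59 mm. This is the one to push.
- **Purple discs:** loose on the bench at (129,147), (119,194) and (104,226), to be ignored.

The crop confirms this. I'll shut the gripper and travel high to a point in front of the empty tray.

```bash
python3 -m crank '[{"gripper":-1,"dx":12,"dy":-32,"turn":1.2},{"gripper":-1,"dx":12,"dy":-32,"turn":1.2},{"gripper":-1,"dx":12,"dy":-32,"turn":1.2},{"gripper":-1,"dx":12,"dy":-32,"turn":1.2},{"gripper":-1,"dx":12,"dy":-32,"turn":1.2},{"gripper":-1,"dx":12,"dy":-32,"turn":1.2},{"gripper":-1,"dx":12,"dy":-32,"turn":1.2},{"gripper":-1,"dx":12,"dy":-32,"turn":1.2},{"gripper":-1,"dx":12,"dy":-32,"turn":1.2},{"gripper":-1,"dx":12,"dy":-32,"turn":1.2}]' 20
python3 -c "
from bench import arm
import numpy as np
s=arm.get_state();R=s['eef_rot'];print(s['position'],np.degrees(np.arctan2(R[1,1],R[0,1])),R[2,2],s['joint_positions'],s['gripper_width'],arm.grip_depth)"
```

```text
[0.20694701 0.50952879 0.40414838] 67.89436697773988 -0.9999993073529043 [1.03238859e+00 2.59114532e-01 2.08637157e-02 1.33372243e+00
 1.20060931e-05 1.41820477e+00] 0.08525581146714686 0.1547validation failed for argument at $[0]...
```

The call was refused, probably because every key has to be present.

```bash
python3 -m crank '[{"gripper":-1,"dx":12,"dy":-32,"dz":0,"turn":1.2},{"gripper":-1,"dx":12,"dy":-32,"dz":0,"turn":1.2},{"gripper":-1,"dx":12,"dy":-32,"dz":0,"turn":1.2},{"gripper":-1,"dx":12,"dy":-32,"dz":0,"turn":1.2},{"gripper":-1,"dx":12,"dy":-32,"dz":0,"turn":1.2},{"gripper":-1,"dx":12,"dy":-32,"dz":0,"turn":1.2},{"gripper":-1,"dx":12,"dy":-32,"dz":0,"turn":1.2},{"gripper":-1,"dx":12,"dy":-32,"dz":0,"turn":1.2},{"gripper":-1,"dx":12,"dy":-32,"dz":0,"turn":1.2},{"gripper":-1,"dx":12,"dy":-32,"dz":0,"turn":1.2}]' 20
python3 -c "
from bench import arm
import numpy as np
s=arm.get_state();R=s['eef_rot'];print(s['position'],np.degrees(np.arctan2(R[1,1],R[0,1])),R[2,2],s['joint_positions'],s['gripper_width'],arm.grip_depth)"
```

```text
clock: 0.93
position: [0.3259, 0.1808, 0.3994]
eef_rot: [[-0.988, 0.155, -0.005], [0.155, 0.988, -0.005], [0.004, -0.006, -1.0]]
wrist_force: [1.5, 1.1, -0.9]
gripper_width: -0.0005
[0.32591206 0.18084393 0.39940936] 81.0744362703113 -0.9999744734138439 [ 0.28168903 -0.04224962 -0.34108378  1.27791057 -0.00395853  0.43749261] -0.0005014801861909815 0.1547
```

```bash
python3 -m crank '[{"gripper":-1,"dx":12,"dy":-36,"dz":0,"turn":1.2},{"gripper":-1,"dx":12,"dy":-36,"dz":0,"turn":1.2},{"gripper":-1,"dx":12,"dy":-36,"dz":0,"turn":1.2},{"gripper":-1,"dx":12,"dy":-36,"dz":0,"turn":1.2},{"gripper":-1,"dx":12,"dy":-36,"dz":0,"turn":1.2},{"gripper":-1,"dx":12,"dy":-36,"dz":0,"turn":1.2},{"gripper":-1,"dx":12,"dy":-36,"dz":0,"turn":1.2},{"gripper":-1,"dx":12,"dy":-36,"dz":0,"turn":1.2},{"gripper":-1,"dx":12,"dy":-36,"dz":0,"turn":1.2},{"gripper":-1,"dx":12,"dy":-36,"dz":0,"turn":1.2}]'
cat > st.py <<'E'
from bench import arm
import numpy as np
s=arm.get_state();R=s['eef_rot'];print(s['clock'],s['position'].round(4),np.degrees(np.arctan2(R[1,1],R[0,1])).round(2),R[:,2].round(4),s['wrist_force'].round(1),s['joint_positions'].round(2))
E
cat > look.py <<'E'
import sys;from h import *;from bench import arm;import pickle
d={}
for n in sys.argv[2:]:
    s=arm.snapshot(n);d[n]=s;cv2.imwrite(f"pics/{n}{sys.argv[1]}.png",s["img"])
pickle.dump(d,open(f"d{sys.argv[1]}.pkl","wb"))
E
python3 st.py; python3 look.py 1 side
```

```text
clock: 1.77
position: [0.4447, -0.1985, 0.3989]
eef_rot: [[-0.998, -0.064, -0.002], [-0.064, 0.998, -0.005], [0.003, -0.005, -1.0]]
wrist_force: [1.5, 0.4, 1.4]
gripper_width: -0.0001
1.7667 [ 0.4447 -0.1985  0.3989] 93.67 [-0.0024 -0.0053 -1.    ] [1.5 0.4 1.4] [-0.59  0.15 -0.13  1.29 -0.01 -0.65]
```

View pics/side1.png

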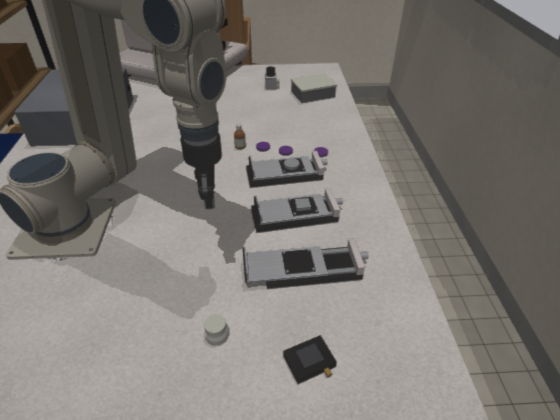

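The side view shows the shut fingertips at about (209,207). I'll get their height from the depth image.

```bash
python3 - <<'E'
import pickle;from h import *
s=pickle.load(open("d1.pkl","rb"))["side"];W=pts(s)
R=W[170:215,190:225].reshape(-1,3)
m=(abs(R[:,0]-.4447)<.06)&(abs(R[:,1]+.1985)<.06)&(R[:,2]>.15)
p=R[m];print(len(p))
for z in np.arange(.215,.31,.005):
    q=p[abs(p[:,2]-z)<.0025]
    if len(q):print(z.round(3),len(q),q[:,0].min().round(4),q[:,0].max().round(4),q[:,1].min().round(4))
E
python3 -m crank '[{"gripper":-1,"dx":0,"dy":-5,"dz":-35,"turn":0},{"gripper":-1,"dx":0,"dy":0,"dz":-35,"turn":0},{"gripper":-1,"dx":0,"dy":0,"dz":-35,"turn":0},{"gripper":-1,"dx":0,"dy":0,"dz":-35,"turn":0}]'
```

```text
560
0.225 6 0.436 0.4533 -0.2088
0.23 9 0.4342 0.4536 -0.2123
0.235 14 0.4348 0.4541 -0.2143
0.24 21 0.4331 0.4548 -0.2143
0.245 22 0.4342 0.4549 -0.2146
0.25 19 0.4344 0.4534 -0.2147
0.255 13 0.4377 0.4503 -0.2152
0.26 5 0.4384 0.4505 -0.2151
0.265 1 0.4564 0.4564 -0.1917
0.27 3 0.4566 0.4578 -0.2094
0.275 21 0.4357 0.4577 -0.2348
0.28 7 0.4387 0.4578 -0.2383
0.285 7 0.4349 0.4576 -0.2408
0.29 14 0.4276 0.46 -0.2454
0.295 38 0.4287 0.4605 -0.2509
0.3 20 0.4292 0.4613 -0.254
0.305 30 0.4281 0.4617 -0.2578
clock: 2.15
position: [0.4487, -0.2154, 0.2584]
eef_rot: [[-0.998, -0.056, 0.008], [-0.056, 0.998, -0.015], [-0.007, -0.016, -1.0]]
wrist_force: [0.7, -1.0, 0.1]
gripper_width: -0.0
```

The shut tip is 173 mm ahead of the TCP and ±11 mm in x. I'll go down to push height.

```bash
python3 -m crank '[{"gripper":-1,"dx":0,"dy":6,"dz":-22,"turn":0},{"gripper":-1,"dx":0,"dy":0,"dz":-18,"turn":0},{"gripper":-1,"dx":0,"dy":0,"dz":0,"turn":0}]'; python3 st.py
```

```text
clock: 2.4
position: [0.446, -0.2079, 0.2095]
eef_rot: [[-0.998, -0.055, -0.002], [-0.055, 0.998, -0.009], [0.002, -0.008, -1.0]]
wrist_force: [-0.4, -0.0, -0.2]
gripper_width: 0.0002
2.4 [ 0.446  -0.2079  0.2095] 93.14 [-0.0017 -0.0086 -1.    ] [-0.4 -0.  -0.2] [-0.61  0.3  -0.46  0.81 -0.01 -0.66]
```

```bash
python3 -m crank '[{"gripper":-1,"dx":0,"dy":0,"dz":8,"turn":0.6},{"gripper":-1,"dx":15,"dy":1,"dz":0,"turn":0},{"gripper":-1,"dx":15,"dy":1,"dz":0,"turn":0},{"gripper":-1,"dx":10,"dy":0.5,"dz":0,"turn":0},{"gripper":-1,"dx":8,"dy":0.5,"dz":0,"turn":0},{"gripper":-1,"dx":8,"dy":0.5,"dz":0,"turn":0}]'; python3 st.py
```

```text
clock: 2.9
position: [0.5038, -0.2046, 0.2248]
eef_rot: [[-0.998, -0.067, -0.001], [-0.067, 0.998, -0.01], [0.001, -0.01, -1.0]]
wrist_force: [-2.5, 1.0, -2.4]
gripper_width: -0.0
2.9 [ 0.5038 -0.2046  0.2248] 93.84 [-7.0e-04 -9.8e-03 -1.0e+00] [-2.5  1.  -2.4] [-0.54  0.36 -0.31  0.89 -0.01 -0.61]
```

```bash
python3 -m crank '[{"gripper":-1,"dx":8,"dy":0.5,"dz":-4,"turn":0},{"gripper":-1,"dx":8,"dy":0.5,"dz":-2,"turn":0},{"gripper":-1,"dx":8,"dy":0.5,"dz":-1,"turn":0},{"gripper":-1,"dx":8,"dy":0.5,"dz":-1,"turn":0}]'; python3 st.py
```

```text
clock: 3.23
position: [0.5383, -0.2024, 0.2182]
eef_rot: [[-0.998, -0.067, -0.0], [-0.067, 0.998, -0.011], [0.001, -0.011, -1.0]]
wrist_force: [-2.5, 0.2, 1.1]
gripper_width: 0.0
3.2333 [ 0.5383 -0.2024  0.2182] 93.85 [-2.000e-04 -1.140e-02 -9.999e-01] [-2.5  0.2  1.1] [-0.5   0.41 -0.25  0.9  -0.01 -0.57]
```

```bash
python3 -m crank '[{"gripper":-1,"dx":4,"dy":0.3,"dz":0,"turn":0},{"gripper":-1,"dx":4,"dy":0.3,"dz":0,"turn":0},{"gripper":-1,"dx":3,"dy":0.2,"dz":0,"turn":0}]'; python3 st.py
python3 -m crank '[{"gripper":-1,"dx":3,"dy":0.2,"dz":0,"turn":0},{"gripper":-1,"dx":3,"dy":0.2,"dz":0,"turn":0}]'; python3 st.py
```

```text
clock: 3.48
position: [0.5515, -0.2015, 0.2174]
eef_rot: [[-0.998, -0.068, -0.001], [-0.068, 0.998, -0.011], [0.002, -0.011, -1.0]]
wrist_force: [-2.6, 0.3, 2.0]
gripper_width: -0.0003
3.4833 [ 0.5515 -0.2015  0.2174] 93.88 [-8.000e-04 -1.120e-02 -9.999e-01] [-2.6  0.3  2. ] [-0.49  0.43 -0.22  0.92 -0.01 -0.56]
clock: 3.65
position: [0.5573, -0.201, 0.2172]
eef_rot: [[-0.998, -0.067, -0.004], [-0.067, 0.998, -0.011], [0.004, -0.011, -1.0]]
wrist_force: [-20.3, -2.4, 15.0]
gripper_width: -0.0001
3.65 [ 0.5573 -0.201   0.2172] 93.86 [-0.0037 -0.0113 -0.9999] [-20.3  -2.4  15. ] [-0.49  0.44 -0.2   0.92 -0.01 -0.55]
```

The force rose to 20 N at the home stop, and the position matches the measured travel. I'll back off, lift, and look at the tray.

```bash
python3 -m crank '[{"gripper":-1,"dx":-8,"dy":-0.5,"dz":0,"turn":0},{"gripper":-1,"dx":-20,"dy":-1,"dz":0,"turn":0},{"gripper":-1,"dx":-20,"dy":-1,"dz":0,"turn":0},{"gripper":-1,"dx":0,"dy":0,"dz":25,"turn":0},{"gripper":-1,"dx":0,"dy":0,"dz":35,"turn":0},{"gripper":-1,"dx":0,"dy":0,"dz":35,"turn":0},{"gripper":-1,"dx":0,"dy":0,"dz":25,"turn":0}]'; python3 st.py; python3 look.py 2 top; python3 - <<'E'
import pickle;from h import *
s=pickle.load(open("d2.pkl","rb"))["top"];W=pts(s);Z=W[...,2]
R=np.zeros(Z.shape,bool);R[120:265,310:380]=1
m=R&(Z>.045)&(Z<.07)
k,l,st,ce=cv2.connectedComponentsWithStats(m.astype(np.uint8))
for i in range(1,k):
    if st[i,4]>25:
        p=W[l==i];print(st[i],[np.round(x,1) for x in cv2.minAreaRect(p[:,:2].astype(np.float32)*1000)])
E
```

```text
clock: 4.23
position: [0.5038, -0.2019, 0.3342]
eef_rot: [[-0.998, -0.068, -0.013], [-0.068, 0.998, -0.002], [0.013, -0.002, -1.0]]
wrist_force: [0.4, -0.9, -0.7]
gripper_width: -0.0001
4.2333 [ 0.5038 -0.2019  0.3342] 93.87 [-0.0133 -0.0025 -0.9999] [ 0.4 -0.9 -0.7] [-0.53  0.28 -0.13  1.17 -0.01 -0.6 ]
[320 131  42  10 280] [array([ 788.8, -185.1]), array([20., 99.]), np.float64(4.1)]
[330 221  38   7 167] [array([ 571.3, -196.8]), array([ 9.6, 85.2]), np.float64(3.8)]
```

View pics/top2.png

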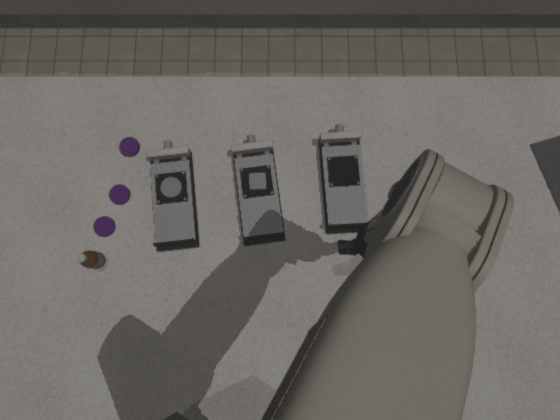

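The top view shows the empty tray with its lip at about (347,225). Lip to end block is 217.8 mm, the same as the other two, so it is home. Next I'll go across to behind the disc tray's lip.

```bash
python3 -m crank '[{"gripper":-1,"dx":0,"dy":34,"dz":5,"turn":0},{"gripper":-1,"dx":0,"dy":38,"dz":5,"turn":0.3},{"gripper":-1,"dx":0,"dy":38,"dz":0,"turn":0.3},{"gripper":-1,"dx":5,"dy":38,"dz":0,"turn":0.3},{"gripper":-1,"dx":5,"dy":38,"dz":0,"turn":0.3},{"gripper":-1,"dx":5,"dy":38,"dz":0,"turn":0.3},{"gripper":-1,"dx":5,"dy":38,"dz":0,"turn":0.3},{"gripper":-1,"dx":5,"dy":38,"dz":0,"turn":0.3},{"gripper":-1,"dx":5,"dy":38,"dz":0,"turn":0.3},{"gripper":-1,"dx":5,"dy":38,"dz":0,"turn":0.3}]'; python3 st.py
```

```text
clock: 5.12
position: [0.5364, 0.1822, 0.3528]
eef_rot: [[-0.995, -0.103, 0.009], [-0.103, 0.995, -0.006], [-0.009, -0.007, -1.0]]
wrist_force: [0.3, 0.3, -0.1]
gripper_width: 0.0002
5.1167 [0.5364 0.1822 0.3528] 95.91 [ 0.0094 -0.0062 -0.9999] [ 0.3  0.3 -0.1] [ 0.18  0.3  -0.05  1.21 -0.01  0.08]
```

```bash
python3 -m crank '[{"gripper":-1,"dx":14,"dy":15,"dz":0,"turn":0.9},{"gripper":-1,"dx":10,"dy":8,"dz":0,"turn":0},{"gripper":-1,"dx":0,"dy":0,"dz":-20,"turn":0},{"gripper":-1,"dx":0,"dy":0,"dz":-30,"turn":0},{"gripper":-1,"dx":0,"dy":0,"dz":-15,"turn":0},{"gripper":-1,"dx":0,"dy":0,"dz":0,"turn":0}]'; python3 st.py
```

```text
clock: 5.62
position: [0.5601, 0.2164, 0.2851]
eef_rot: [[-0.991, -0.132, 0.016], [-0.132, 0.991, 0.0], [-0.016, -0.002, -1.0]]
wrist_force: [0.1, -0.4, 0.5]
gripper_width: 0.0002
5.6167 [0.5601 0.2164 0.2851] 97.57 [ 1.560e-02  4.000e-04 -9.999e-01] [ 0.1 -0.4  0.5] [ 0.23  0.39 -0.09  1.07 -0.    0.1 ]
```

```bash
python3 -m crank '[{"gripper":-1,"dx":1,"dy":-8,"dz":-15,"turn":-0.6},{"gripper":-1,"dx":0,"dy":0,"dz":-15,"turn":0},{"gripper":-1,"dx":0,"dy":0,"dz":0,"turn":0}]'; python3 st.py; python3 look.py 3 top side;python3 - <<'E'
import cv2
a=cv2.imread("pics/side3.png")[110:230,180:360];cv2.imwrite("pics/c3.png",cv2.resize(a,None,fx=4,fy=4,interpolation=2))
E
```

```text
clock: 5.87
position: [0.5609, 0.2081, 0.2552]
eef_rot: [[-0.992, -0.121, 0.017], [-0.121, 0.993, 0.002], [-0.017, -0.0, -1.0]]
wrist_force: [-0.9, -0.3, -0.2]
gripper_width: 0.0004
5.8667 [0.5609 0.2081 0.2552] 96.98 [ 0.0166  0.0016 -0.9999] [-0.9 -0.3 -0.2] [ 0.22  0.41 -0.14  1.   -0.    0.09]
```

View pics/c3.png

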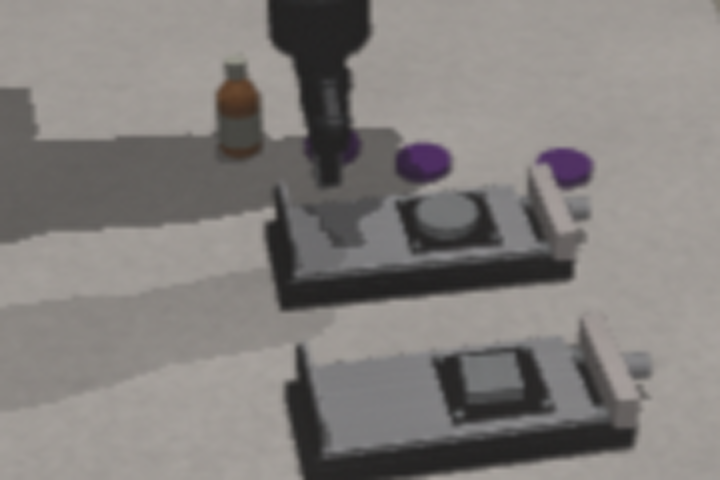

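The close crop shows the fingertip at about crop (330,185), over the bare plate between the lip and the pad of the disc tray. I'll lower it to about 44 mm.

```bash
python3 -m crank '[{"gripper":-1,"dx":0,"dy":0,"dz":-15,"turn":0},{"gripper":-1,"dx":0,"dy":0,"dz":-12,"turn":0},{"gripper":-1,"dx":0,"dy":0,"dz":-5,"turn":0},{"gripper":-1,"dx":0,"dy":0,"dz":0,"turn":0}]'; python3 st.py
```

```text
clock: 6.3
position: [0.5632, 0.2086, 0.2313]
eef_rot: [[-0.992, -0.121, 0.029], [-0.121, 0.993, 0.005], [-0.029, 0.001, -1.0]]
wrist_force: [0.4, 0.0, -0.8]
gripper_width: 0.0002
6.3 [0.5632 0.2086 0.2313] 96.98 [ 0.0287  0.0046 -0.9996] [ 0.4  0.  -0.8] [ 0.22  0.43 -0.18  0.93 -0.    0.09]
```

```bash
python3 -m crank '[{"gripper":-1,"dx":0,"dy":0,"dz":-7,"turn":0},{"gripper":-1,"dx":0,"dy":0,"dz":-5,"turn":0},{"gripper":-1,"dx":0,"dy":0,"dz":0,"turn":0}]'; python3 st.py
```

```text
clock: 6.55
position: [0.5639, 0.2089, 0.2214]
eef_rot: [[-0.992, -0.122, 0.033], [-0.121, 0.993, 0.006], [-0.033, 0.002, -0.999]]
wrist_force: [-0.4, 0.5, -0.0]
gripper_width: -0.0002
6.55 [0.5639 0.2089 0.2214] 96.99 [ 0.0328  0.0056 -0.9994] [-0.4  0.5 -0. ] [ 0.22  0.44 -0.19  0.9  -0.    0.09]
```

```bash
python3 -m crank '[{"gripper":-1,"dx":0,"dy":0,"dz":-6,"turn":0},{"gripper":-1,"dx":-6,"dy":-0.7,"dz":0,"turn":0},{"gripper":-1,"dx":-6,"dy":-0.7,"dz":0,"turn":0},{"gripper":-1,"dx":-6,"dy":-0.7,"dz":0,"turn":0},{"gripper":-1,"dx":-6,"dy":-0.7,"dz":0,"turn":0}]'; python3 st.py
```

```text
clock: 6.97
position: [0.5388, 0.2059, 0.2152]
eef_rot: [[-0.992, -0.121, 0.034], [-0.121, 0.993, 0.006], [-0.034, 0.002, -0.999]]
wrist_force: [3.1, 0.8, -1.1]
gripper_width: 0.0003
6.9667 [0.5388 0.2059 0.2152] 96.97 [ 0.0338  0.0058 -0.9994] [ 3.1  0.8 -1.1] [ 0.22  0.41 -0.26  0.86 -0.    0.1 ]
```

The lip is hooked: about 3 N, matching the slide friction. I'll draw it out gently.

```bash
python3 -m crank '[{"gripper":-1,"dx":-6,"dy":-0.7,"dz":0,"turn":0},{"gripper":-1,"dx":-6,"dy":-0.7,"dz":0,"turn":0},{"gripper":-1,"dx":-6,"dy":-0.7,"dz":0,"turn":0},{"gripper":-1,"dx":-6,"dy":-0.7,"dz":0,"turn":0},{"gripper":-1,"dx":-6,"dy":-0.7,"dz":0,"turn":0}]'; python3 st.py
```

```text
clock: 7.38
position: [0.5056, 0.202, 0.216]
eef_rot: [[-0.992, -0.121, 0.037], [-0.121, 0.993, 0.006], [-0.037, 0.002, -0.999]]
wrist_force: [1.5, -0.1, -1.3]
gripper_width: 0.0
7.3833 [0.5056 0.202  0.216 ] 96.98 [ 0.0367  0.0061 -0.9993] [ 1.5 -0.1 -1.3] [ 0.23  0.36 -0.34  0.83 -0.    0.1 ]
```

```bash
python3 -m crank '[{"gripper":-1,"dx":-6,"dy":-0.7,"dz":0,"turn":0},{"gripper":-1,"dx":-6,"dy":-0.7,"dz":0,"turn":0},{"gripper":-1,"dx":-6,"dy":-0.7,"dz":0,"turn":0},{"gripper":-1,"dx":-4,"dy":-0.5,"dz":0,"turn":0},{"gripper":-1,"dx":-4,"dy":-0.5,"dz":0,"turn":0}]'; python3 st.py
```

```text
clock: 7.8
position: [0.4763, 0.1985, 0.2163]
eef_rot: [[-0.992, -0.122, 0.037], [-0.121, 0.993, 0.006], [-0.038, 0.002, -0.999]]
wrist_force: [2.1, 0.3, -0.9]
gripper_width: -0.0
7.8 [0.4763 0.1985 0.2163] 96.98 [ 0.0371  0.0061 -0.9993] [ 2.1  0.3 -0.9] [ 0.23  0.32 -0.41  0.8  -0.    0.11]
```

```bash
python3 -m crank '[{"gripper":-1,"dx":-4,"dy":-0.5,"dz":0,"turn":0},{"gripper":-1,"dx":-4,"dy":-0.5,"dz":0,"turn":0},{"gripper":-1,"dx":-3,"dy":-0.4,"dz":0,"turn":0}]'; python3 st.py;  python3 -m crank '[{"gripper":-1,"dx":-3,"dy":-0.4,"dz":0,"turn":0}]'; python3 st.py
```

```text
clock: 8.05
position: [0.464, 0.197, 0.2164]
eef_rot: [[-0.992, -0.122, 0.037], [-0.121, 0.993, 0.006], [-0.038, 0.002, -0.999]]
wrist_force: [1.5, -0.5, -1.6]
gripper_width: -0.0001
8.05 [0.464  0.197  0.2164] 96.98 [ 0.0373  0.0064 -0.9993] [ 1.5 -0.5 -1.6] [ 0.24  0.3  -0.44  0.8  -0.    0.11]
clock: 8.13
position: [0.4606, 0.1966, 0.2164]
eef_rot: [[-0.992, -0.122, 0.037], [-0.121, 0.993, 0.006], [-0.038, 0.002, -0.999]]
wrist_force: [1.3, 0.5, -1.7]
gripper_width: -0.0001
8.1333 [0.4606 0.1966 0.2164] 96.99 [ 0.0373  0.0065 -0.9993] [ 1.3  0.5 -1.7] [ 0.24  0.3  -0.44  0.79 -0.    0.11]
```

```bash
python3 -m crank '[{"gripper":-1,"dx":-3,"dy":-0.4,"dz":0,"turn":0}]'; python3 st.py;  python3 -m crank '[{"gripper":-1,"dx":-3,"dy":-0.4,"dz":0,"turn":0}]'; python3 st.py
```

```text
clock: 8.22
position: [0.4589, 0.1964, 0.2168]
eef_rot: [[-0.992, -0.121, 0.042], [-0.121, 0.993, 0.007], [-0.042, 0.002, -0.999]]
wrist_force: [21.3, 2.7, -14.3]
gripper_width: -0.0001
8.2167 [0.4589 0.1964 0.2168] 96.97 [ 0.0418  0.0071 -0.9991] [ 21.3   2.7 -14.3] [ 0.24  0.29 -0.45  0.79 -0.    0.12]
clock: 8.3
position: [0.458, 0.1962, 0.2174]
eef_rot: [[-0.991, -0.121, 0.048], [-0.121, 0.993, 0.008], [-0.049, 0.002, -0.999]]
wrist_force: [18.2, 2.7, -13.9]
gripper_width: -0.0
8.3 [0.458  0.1962 0.2174] 96.95 [ 0.048   0.0079 -0.9988] [ 18.2   2.7 -13.9] [ 0.24  0.29 -0.45  0.78 -0.    0.12]
```

The outer stop is reached: 20 N and 80 mm of travel. I'll release the lip by moving a little to +x, still well short of the pad, then lift straight up.

```bash
python3 -m crank '[{"gripper":-1,"dx":8,"dy":1,"dz":0,"turn":0},{"gripper":-1,"dx":6,"dy":0.7,"dz":0,"turn":0},{"gripper":-1,"dx":0,"dy":0,"dz":12,"turn":0},{"gripper":-1,"dx":0,"dy":0,"dz":25,"turn":0},{"gripper":-1,"dx":0,"dy":0,"dz":35,"turn":0},{"gripper":-1,"dx":0,"dy":0,"dz":40,"turn":0},{"gripper":-1,"dx":0,"dy":0,"dz":40,"turn":0}]'; python3 st.py
python3 -m crank '[{"gripper":-1,"dx":-10,"dy":35,"dz":5,"turn":0},{"gripper":-1,"dx":-15,"dy":35,"dz":5,"turn":0},{"gripper":-1,"dx":-15,"dy":35,"dz":0,"turn":0},{"gripper":-1,"dx":-20,"dy":35,"dz":0,"turn":0},{"gripper":-1,"dx":-20,"dy":35,"dz":0,"turn":0},{"gripper":-1,"dx":-20,"dy":35,"dz":0,"turn":0},{"gripper":-1,"dx":0,"dy":0,"dz":0,"turn":0},{"gripper":-1,"dx":0,"dy":0,"dz":0,"turn":0}]'; python3 st.py; python3 look.py 4 top side; python3 - <<'E'
import pickle;from h import *
d0=pickle.load(open("d0.pkl","rb"))["top"];s=pickle.load(open("d4.pkl","rb"))["top"]
for t,q in(("0",d0),("4",s)):
  W=pts(q);Z=W[...,2]
  for n,(a,b,c,e) in dict(round=(135,210,135,290),square=(225,292,130,255),empty=(310,380,120,265)).items():
    R=np.zeros(Z.shape,bool);R[c:e,a:b]=1
    k,l,st,ce=cv2.connectedComponentsWithStats((R&(Z>.043)&(Z<.07)).astype(np.uint8))
    C=[]
    for i in range(1,k):
      if st[i,4]>25:
        p=W[l==i];r=cv2.minAreaRect(p[:,:2].astype(np.float32)*1000);C.append(np.array(r[0]));print(t,n,np.round(r[0],1),np.round(r[1],1))
    print("  end-lip",np.linalg.norm(C[0]-C[-1]).round(1))
E
```

```text
clock: 8.88
position: [0.47, 0.1971, 0.3658]
eef_rot: [[-0.992, -0.121, 0.026], [-0.121, 0.993, 0.003], [-0.027, 0.0, -1.0]]
wrist_force: [1.4, -0.1, -0.9]
gripper_width: 0.0001
8.8833 [0.47   0.1971 0.3658] 96.93 [ 0.0264  0.0033 -0.9996] [ 1.4 -0.1 -0.9] [ 0.23  0.2  -0.16  1.19 -0.    0.11]
clock: 9.55
position: [0.3663, 0.4144, 0.3864]
eef_rot: [[-0.993, -0.115, 0.035], [-0.114, 0.993, 0.006], [-0.036, 0.002, -0.999]]
wrist_force: [0.2, -0.9, -0.5]
gripper_width: -0.0001
9.55 [0.3663 0.4144 0.3864] 96.58 [ 0.0351  0.0057 -0.9994] [ 0.2 -0.9 -0.5] [ 0.7   0.26 -0.03  1.26 -0.02  0.58]
0 round [746.8 230.2] [21.  99.8]
0 round [659.2 217.8] [48.8 48.3]
0 round [530.4 204.7] [ 9.7 90.4]
  end-lip 217.9
0 square [761.1  28.1] [18.5 99.6]
0 square [674.   13.8] [39.2 37.9]
0 square [546.  -1.] [ 9.3 89.4]
  end-lip 217.0
0 empty [ 788.1 -185.8] [18.2 99.6]
0 empty [ 511.5 -203.6] [ 9.1 90.3]
  end-lip 277.2
4 round [755.1 231.9] [37.8 98.6]
4 round [580.1 208.7] [48.7 47.1]
4 round [451.  195.3] [ 9.1 90.1]
  end-lip 306.2
4 square [770.4  29.4] [37.8 99.4]
4 square [673.9  13.9] [40.1 38. ]
4 square [546.  -1.] [ 9.3 89.6]
  end-lip 226.4
4 empty [ 788.4 -185.6] [ 19.9 100.1]
4 empty [ 571.9 -199.3] [10.  89.9]
  end-lip 216.9
```

View pics/top4.png

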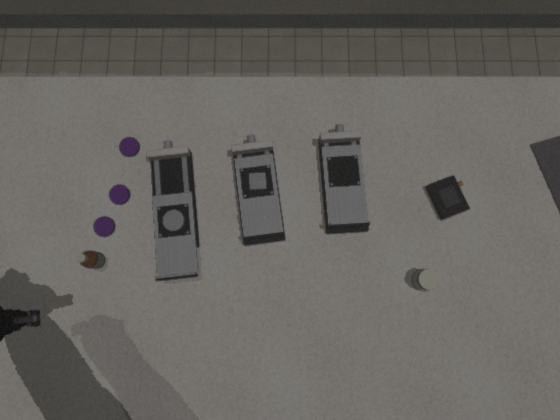

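View pics/side4.png

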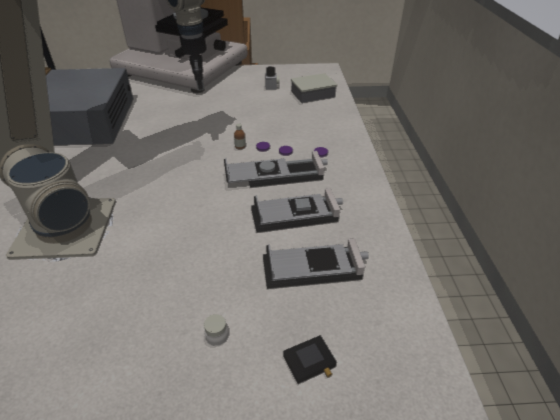

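The disc tray's lip moved 80.0 mm, so it is at its stop, and the disc moved with it (79.6 mm). The block tray hasn't moved. The empty tray's lip-to-end distance is 217 mm, which is home. The gripper at (20,318) is clear of everything, so I'm handing it in.

```bash
python3 -c "
from bench import arm
print(arm.sign_off())"; python3 st.py
```

```text
the job is handed in; nothing more can be done
None
the job is handed in; nothing more can be done
```

The job is done and handed in at about 9.7 s. With the fingers shut, I pushed the empty tray home, then hooked a fingertip behind the lip of the disc tray and drew it out to its stop.

**Last checks:**
- **Empty tray:** the force rose to about 20 N at the home stop. Its lip is now 217 mm from the end block, matching the other trays when shut.
- **Disc tray:** the force rose to about 21 N at the outer stop. The lip moved 80.0 mm and the disc rode along 79.6 mm, still on its pad.
- **Block tray:** its lip and block are within 0.1 mm of where they started.
- **Bystanders:** the bottle, jar, fixture and purple discs look unmoved in the final pictures; I didn't measure them.
- **Arm:** it finished clear of everything, with wrist force about 0.

**What disagreed:** in the last picture the end-block fit for the disc and block slides came out about 9 mm off, so I used lip positions there instead. I took this as a segmentation error from my lower height threshold, because the bases are fixed.

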